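Plug a test probe into a lamp controller and switch it on

TASK

Check the lamp controller's output: with its toggle switch still off, take the test probe out of the wooden rack and plug it fully home into the controller's outer terminal, the one farther from the switch, and let go of it. Then flip the toggle fully over to on, leaving the probe standing in the terminal. Leave the lens, its cap and the jar where they are.

Things in the scene. Friction and masses are not known exactly. Their poses are not given: they have to be found in the camera images.
- controller: Lamp controller: aluminium box fixed to the bench, 130 (x) x 200 (y) x 55 (z) mm, toggle switch at the +y end of its top, two identical round terminals at the -y end. Origin: centre of the underside. It stands left or right; the other box, with three round knobs (120 x 170 mm, 68 mm high), is a dimmer, not used.
- terminal (a point): Centre of the mouth of the outer terminal of the controller, on the top panel's surface, at x 0, y -75, z 55 mm in the box's frame; same axes as the box, z up out of the hole. Blind round hole, 7.5 mm across and 30 mm deep, with a flat black ring round it. The other, inner terminal is 35 mm towards +y and is not to be used.
- switch_tip (a point): Centre of the 12 mm ball at the end of the steel toggle bat (bat 8 mm thick, 45 mm from pivot to ball centre). The bat turns about the box's y axis on a pivot at x 0, y 55, z 61 mm in the box's frame, out of a black bezel 48 x 30 mm that stands 6 mm above the panel.
- switch (a joint): Angle of the toggle in rad: 0 = off, the bat leaning 0.5 rad from upright towards the box's -x side (the robot's side); 1.0 = fully on, at its stop, leaning 0.5 rad towards the box's +x. It needs 1 to 3 N at the bat and stays where it is left.
- rack: Wooden block fixed to the bench, 70 x 55 x 40 mm, with one round hole, 8 mm across and 32 mm deep, in the middle of its top, in which the probe stands. Origin: centre of the underside.
- probe: Test probe, 106 mm long, 25 to 50 g, upright. Origin: end of its tip, z up along it. Brass pin 6 mm thick, z 0 to 24 mm, its end tapered to 2.8 mm over 3 mm; black guard disc 22 mm across, z 24 to 28; black round handle 16 mm thick, z 28 to 96, to grip; grey cap 13 mm thick, z 96 to 106. In the rack, and when fully home, the disc rests on the surface, the tip 24 mm below it.
- lens: Bystander: black macro lens standing loose on the bench, 66 mm across, 75 mm high. Origin: centre of the underside.
- jar: Bystander: small loose screw-top jar, 48 mm across, 65 mm high. Origin: centre of the underside.
- cap: Bystander: black lens cap lying loose on the bench, a disc 58 mm across, 9 mm thick. Origin: centre of the underside.
Not all that is in view belongs to the job. Of the things that look like the probe, the middle-sized one is meant.

How it is judged:
On the way, in this order (a step that is already met when the one before it is completed fails the run):
1. the probe stands fully home in the outer terminal and is let go, with the switch still off (z of probe in the frame of terminal below -0.021 m and horizontal distance between probe and terminal below 0.004 m and angle between probe's own z axis and vertical below 0.08 rad and contact force between the fingers and probe below 0.1 N and value of joint switch below 0.4 rad), for 0.2 s.
2. the toggle is flipped over to on (value of joint switch above 0.85 rad), for 0.2 s.
At the end, for the whole second after the job is handed in: The probe stands at rest in the controller's outer terminal, its tip at least 21 mm below the panel (24 is fully home), within 4 mm of the hole's centre and within 0.08 rad of upright, and the toggle is on (joint above 0.85 rad) (z of probe in the frame of terminal below -0.021 m and horizontal distance between probe and terminal below 0.004 m and angle between probe's own z axis and vertical below 0.08 rad and linear speed of probe below 0.02 m/s and value of joint switch above 0.85 rad); the robot touches nothing.
It fails at once if the lens, the jar or the cap is moved by more than 20 mm (distance of any of lens, jar, cap from where it was at the start of the episode above 0.02 m).
It fails at once if the switch is on while the probe is not plugged into the outer terminal (value of joint switch above 0.5 rad and (z of probe in the frame of terminal above -0.015 m or horizontal distance between probe and terminal above 0.01 m)).
It also fails if it takes over 50 s, if anything falls off the work surface, if the arm or the gripper's body presses on something with over 40 N, if the wrist force passes 120 N, or if a joint passes its speed limit or range.

ROBOT

A 7-joint arm with a two-finger parallel gripper is mounted at the origin on the work surface. World frame = base frame: x ahead of the robot, y to its left, z up, the work surface at z = 0. Lengths are in m, angles in rad, forces in N, time in s.
With the tool pointing down it reaches from about 0.425 to 0.95 m from the base axis. Payload 4.7 kg.
Tool frame: the origin (TCP) lies at the very end of the fingers, on their centre line; the grasp point (between the pads) lies 19 mm behind it; z points along the fingers, y is the line along which they close (so a half turn about z gives the same grasp; the last joint's range is limited). The gripper opens to 85 mm and grips with 20 to 120 N. Pads are 22 mm wide; open, the fingers measure 114 mm over their backs; the gripper's body (76 mm by 85 mm) begins 54 mm behind the grasp point. The pads swing forward as they close: fully open they stand 13 mm farther back than shut.
Start: joints at [-1.301, 0.469, -0.049, 1.532, 0.024, 1.141, -0.082], TCP at [0.199, 0.645, 0.231] pointing down, gripper open.
Joint ranges: [-2.59, 2.59], [-0.33, 1.99], [-1.39, 1.29], [0.1, 2.45], [-1.04, 4.18], [0.21, 1.99], [-2.66, 2.66]. Speed limits (rad/s): [2.57, 2.57, 3.14, 3.14, 3.14, 3.14, 3.14].

INTERFACE

Orientations are given as a 3x3 rotation matrix whose columns are the frame's x, y, z axes.
In Python, from station import read_state, grab_frame, close_job gives the robot as it stands. The module is installed in compiled form; this text tells all that it offers.
- The arm moves only by the tool apply_moves, never from a script. Its argument "commands" is a list that holds one entry, the list of rows, each a list of 7 numbers: the turn, a rotation vector about the tool's x, y, z in degrees, then the shift along the tool's x, y, z in mm, then the finger opening in mm, from 0 to 85.4. In form: [[[rx, ry, rz, dx, dy, dz, hand], ...]]. A call has 1 to 8 rows; each row shifts and turns the commanded pose from where the row before left it, along the tool's axes as they then stand; what a row does not reach is not made up. A row lasts 1/8 s, in which the tool goes at most 62.5 mm and 10.7 degrees, less where a joint would pass 70% of its speed; a pose out of reach is approached as far as the arm can. A call with a gripper value outside its range is refused whole. The fingers move at their own pace and stop on an object; "squeeze" is the grip in N (left out, the last holds). Time passes only in rows, so rows that do not move let the fingers close. It gives the time, the measured TCP pose, the force, the opening and the grip force at its end, in the units of the state.
- read_state(): the state, without advancing time (a new reading comes with each control period).
- grab_frame(name): name is "scene" or "top" or "wrist"; returns a dict with "image" (480x640x3 uint8, red, green, blue), "fx", "fy", "cx", "cy" (pixels), "camera_from_world" (4x4, takes a point from world to camera coordinates); the wrist camera has in their place "T_tool_cam" (4x4, takes a point from camera to tool coordinates, whose origin is the TCP and whose axes are the flange's). Camera axes: x right, y down, z forward; pixel columns grow to the right and rows downward; lengths in m; the calibration is good to about 2 mm. A picture is of the moment at which its call begins: read the wrist's pose just before it. There is no depth.
- close_job(): hands the job in; it is judged then, once.
The state is a dict: "t": time; "qpos": joint angles; "qvel": joint speeds; "joint_efforts": joint torques, N m; "position": TCP position; "tcp_rot": TCP orientation; "ft_force": force on the tool from outside, world axes, zero at the start; "torque": the same for the moment, N m; "width": finger opening in m; "finger_force": force on a finger pad.
Only numpy, scipy, OpenCV 4.12 (cv2) and the standard library are available. Lean on these libraries where they do the work, as an engineer would, in place of code of your own. Each camera call takes 0.05 s, during which the arm holds its last target. There are 200 camera calls.

## Working session

There is one attempt and no reset: what is moved stays moved. The work goes in short steps, Python scripts to look and compute and a tool call to move; the robot and the scene stay as the last step left them, time stands still between calls to the robot, and variables do not carry over. Pictures are saved under pics/ and viewed, at most 14 in all, crops included, and the job is handed in when it is done.

Besides the shell and the picture viewer there is one more tool, called after "Request:" as name(argument=value, ...) on one line, values as JSON. apply_moves: Moves the arm, as the interface text tells. Its arguments: {"type":"object","properties":{"commands":{"type":"array","items":{"type":"array","items":{"type":"array","items":{"type":"number"}}}},"squeeze":{"type":"number"}},"required":["commands"]}

```bash
mkdir -p pics; cat > h.py <<'E'
import numpy as np, cv2
from station import read_state, grab_frame
def snap(name, fn=None):
    s=read_state(); f=grab_frame(name)
    K=np.array([[f["fx"],0,f["cx"]],[0,f["fy"],f["cy"]],[0,0,1.]])
    if "camera_from_world" in f: W=np.linalg.inv(np.array(f["camera_from_world"]))
    else:
        T=np.eye(4); T[:3,:3]=s["tcp_rot"]; T[:3,3]=s["position"]; W=T@np.array(f["T_tool_cam"])
    im=cv2.cvtColor(np.array(f["image"]),cv2.COLOR_RGB2BGR)
    if fn: cv2.imwrite("pics/"+fn,im); np.savez("pics/"+fn+".npz",K=K,W=W)
    return im,K,W
def load(fn):
    d=np.load("pics/"+fn+".npz"); return cv2.imread("pics/"+fn),d["K"],d["W"]
def ray(K,W,p): return W[:3,3],W[:3,:3]@np.linalg.inv(K)@np.array([p[0],p[1],1.])
def onz(K,W,p,z):
    o,d=ray(K,W,p); return o+d*(z-o[2])/d[2]
def proj(K,W,P):
    c=np.linalg.inv(W)@np.append(P,1); u=K@c[:3]; return u[:2]/u[2]
E
python3 - <<'E'
from h import *
for n in("top","scene"):
    im,K,W=snap(n,n+"1.png"); print(n,K[0,0],W[:3,3].round(3),W[:3,2].round(2),W[:3,0].round(2))
s=read_state();print(s["t"],s["position"],s["tcp_rot"])
E
```

```text
top 452.87002129455846 [0.369 0.004 0.947] [ 0.23  0.   -0.97] [-0.01 -1.   -0.  ]
scene 511.6525587407653 [1.068 0.309 0.628] [-0.64 -0.37 -0.67] [-0.51  0.86  0.02]
0.1 [0.19852534 0.64457164 0.23033738] [[-9.55704720e-01  2.94326807e-01 -4.66940083e-04]
 [ 2.94327168e-01  9.55703077e-01 -1.77413796e-03]
 [-7.59202868e-05 -1.83298518e-03 -9.99998317e-01]]
```

View pics/top1.png

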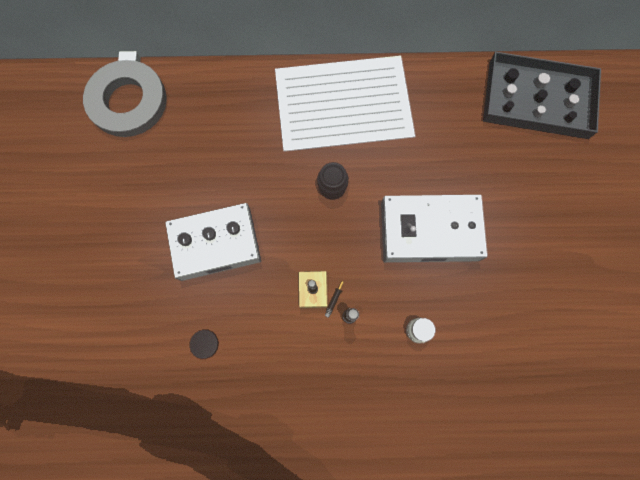

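View pics/scene1.png

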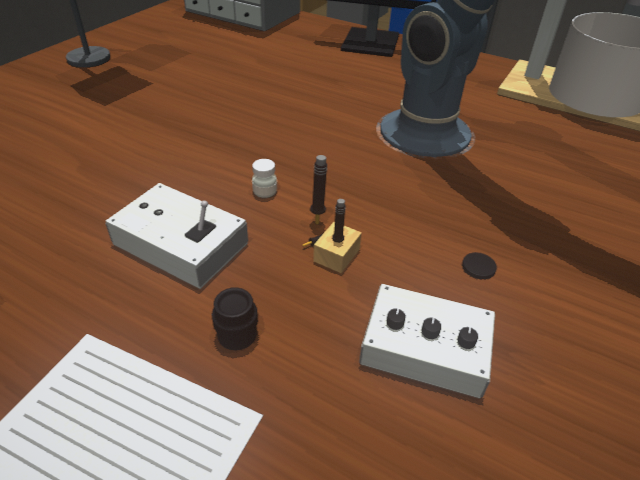

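The top view shows three probe-like things: the upright one in the yellow rack (312,286), a small one lying at (335,298), and a taller one standing alone at (351,315). The scene view agrees: rack probe (340,220), tall one (320,185), lying one (312,243). The one in the rack is the middle-sized, so I choose it. The controller is on the right, with its switch at (408,226) and the outer terminal at (472,225).

```bash
python3 - <<'E'
from h import *
im,K,W=load("top1.png"); g=cv2.cvtColor(im,cv2.COLOR_BGR2GRAY)
def blobs(m,a0,a1,x0,x1,y0,y1,z,lab):
    n,l,st,c=cv2.connectedComponentsWithStats(m.astype(np.uint8))
    for i in range(1,n):
        if a0<st[i,4]<a1 and x0<c[i][0]<x1 and y0<c[i][1]<y1: print(lab,c[i].round(1),st[i],onz(K,W,c[i],z).round(4))
blobs(g<90,15,120,445,482,215,235,.055,"term")
hsv=cv2.cvtColor(im,cv2.COLOR_BGR2HSV)
m=cv2.inRange(hsv,(18,80,120),(35,255,255)); blobs(m,200,2000,290,335,265,315,.04,"rack")
# panel
m=((g>150)&(hsv[...,1]<50)).astype(np.uint8); m=cv2.morphologyEx(m,cv2.MORPH_CLOSE,np.ones((25,25)))
cs,_=cv2.findContours(m,0,2)
for c in cs:
    r=cv2.minAreaRect(c)
    if cv2.contourArea(c)>2500 and 350<r[0][0]<500 and 180<r[0][1]<270:
        b=cv2.boxPoints(r); print("panel",b.round(0).tolist()); print([onz(K,W,p,.055)[:2].round(4).tolist() for p in b])
# standing tops
for n,p,z in(("probecap",(312,282),.122),("tall",(352,314),.13),("jar",(422,330),.065),("lens",(333,175),.075)): print(n,onz(K,W,p,z).round(3))
a=cv2.resize(im[255:345,275:375],None,fx=6,fy=6,interpolation=cv2.INTER_CUBIC)
cv2.imwrite("pics/crop1.png",a)
E
```

```text
term [471.6 225.2] [469 222   6   6  20] [ 0.6072 -0.3005  0.055 ]
rack [311.7 288.7] [299 271  29  37 777] [0.484  0.0268 0.04  ]
panel [[385.0, 195.0], [486.0, 195.0], [486.0, 257.0], [385.0, 257.0]]
[[0.6745, -0.1271], [0.6713, -0.336], [0.5407, -0.3233], [0.5437, -0.1211]]
probecap [0.486 0.024 0.122]
tall [ 0.426 -0.047  0.13 ]
jar [ 0.399 -0.184  0.065]
lens [ 0.712 -0.02   0.075]
```

View pics/crop1.png

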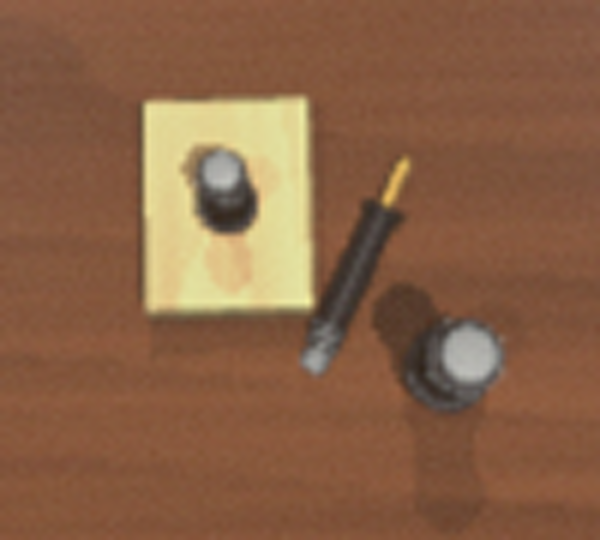

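Request:
apply_moves(commands=[[[0,0,9,-60,-15,0,50],[0,0,9,-60,-15,0,50],[0,0,9,-60,-15,0,50],[0,0,9,-60,-15,0,50],[0,0,9,-60,-15,0,50],[0,0,9,-60,-15,0,50],[0,0,9,-60,-15,0,50],[0,0,9,-60,-15,0,50]]])

```text
t: 1.1
position: [0.4118, 0.2311, 0.231]
tcp_rot: [[-0.009, 1.0, 0.0], [1.0, 0.009, -0.0], [-0.0, 0.0, -1.0]]
ft_force: [1.0, 0.4, 0.2]
width: 0.05
finger_force: 0.0
```

```bash
cat >> h.py <<'E'
def todo(T,yaw_y=(1,0,0)):
    s=read_state(); R=np.array(s["tcp_rot"]); y=np.array(yaw_y,float); z=np.array([0,0,-1.])
    Rt=np.c_[np.cross(y,z),y,z]
    from scipy.spatial.transform import Rotation as Ro
    print("t",s["t"],"pos",np.round(s["position"],4),"shift(tool mm)",(R.T@(np.array(T)-s["position"])*1e3).round(1),"rot deg",Ro.from_matrix(R.T@Rt).as_rotvec(degrees=True).round(2),"w",round(s["width"],4),"F",np.round(s["ft_force"],1))
E
python3 -c "
from h import *
todo((.484,.025,.23)); print(np.round(read_state()['qpos'],2))"
```

```text
t 1.1 pos [0.4118 0.2311 0.231 ] shift(tool mm) [-206.8   70.3    1.1] rot deg [0.01 0.02 0.51] w 0.05 F [1.  0.4 0.2]
[-0.91  0.13  0.34  2.01 -0.05  1.   -0.53]
```

Request:
apply_moves(commands=[[[0,0,0.5,-52,17,0,50],[0,0,0,-52,17,0,50],[0,0,0,-52,18,0,50],[0,0,0,-51,18,0,50],[0,0,0,0,0,0,50]]])

```text
t: 1.72
position: [0.4839, 0.0225, 0.2314]
tcp_rot: [[0.002, 1.0, 0.0], [1.0, -0.002, -0.002], [-0.001, 0.0, -1.0]]
ft_force: [0.3, 0.9, -0.3]
width: 0.0498
finger_force: 0.0
```

```bash
python3 -c "
from h import *
todo((.484,.025,.23)); im,K,W=snap('wrist','w1.png'); print(K,W.round(3))
for P in ((.484,.025,.122),(.484,.025,.04)): print(proj(K,W,np.array(P)))"
```

```text
t 1.725 pos [0.4839 0.0225 0.2314] shift(tool mm) [2.5 0.1 1.4] rot deg [ 0.03  0.09 -0.12] w 0.0498 F [ 0.3  0.9 -0.3]
[[352.35457598   0.         314.74728406]
 [  0.         352.35457598 241.61512342]
 [  0.           0.           1.        ]] [[ 1.    -0.002 -0.001  0.484]
 [-0.003 -0.944 -0.329  0.106]
 [-0.001  0.329 -0.944  0.374]
 [ 0.     0.     0.     1.   ]]
[315.67558259 233.64873397]
[315.51175044 207.64282026]
```

View pics/w1.png

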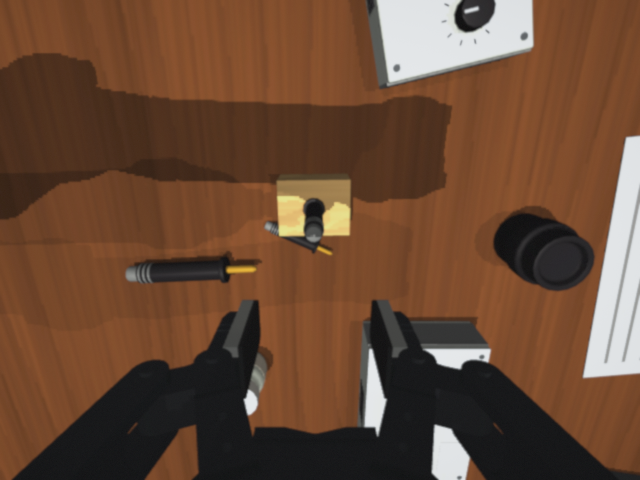

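The wrist view shows the rack probe with its cap at (313,236) and disc near (315,208), within about 2 px of the prediction. The tall decoy is now lying flat at (190,270), clear of the job. Next I refine the probe's position.

```bash
python3 - <<'E'
from h import *
im,K,W=load("w1.png"); hsv=cv2.cvtColor(im,cv2.COLOR_BGR2HSV)
m=cv2.inRange(hsv,(12,90,90),(35,255,255)); m[:160]=0;m[245:]=0;m[:,:270]=0;m[:,360:]=0
m=cv2.morphologyEx(m,cv2.MORPH_CLOSE,np.ones((5,5)))
print(cv2.boundingRect(m))
g=hsv[...,2]; sat=hsv[...,1]
for r in range(200,244,3):
    c=[x for x in range(295,335) if sat[r,x]<90 ]; print(r,c[:1],c[-1:],len(c))
x,y,w,h=cv2.boundingRect(m)
print(onz(K,W,(x,y+h),.04),onz(K,W,(x+w,y+h),.04))
print(onz(K,W,(313.5,236),.122), proj(K,W,np.array([.4835,.024,.122])),proj(K,W,np.array([.4835,.024,.112])))
E
```

```text
(270, 178, 90, 67)
200 [308] [318] 11
203 [305] [322] 18
206 [304] [323] 20
209 [304] [323] 20
212 [304] [322] 19
215 [307] [321] 15
218 [306] [321] 16
221 [305] [321] 17
224 [304] [322] 19
227 [304] [323] 20
230 [304] [322] 19
233 [305] [322] 18
236 [305] [321] 17
239 [295] [320] 26
242 [295] [318] 24
[ 0.4381423  -0.01339177  0.04      ] [ 0.5286772  -0.01360801  0.04      ]
[0.48236084 0.02314627 0.122     ] [315.01224109 234.91731548] [315.01018179 230.91933549]
```

Request:
apply_moves(commands=[[[0,0,0,1.5,-2,45,50],[0,0,0,0,0,45,50],[0,0,0,0,0,40,50],[0,0,0,0,0,20,45],[0,0,0,0,0,15,40],[0,0,0,0,0,0,40]]])

```text
t: 2.52
position: [0.4806, 0.0295, 0.0656]
tcp_rot: [[-0.008, 1.0, -0.002], [1.0, 0.008, 0.0], [0.0, -0.002, -1.0]]
ft_force: [-0.3, 0.5, 0.2]
width: 0.0401
finger_force: 0.0
```

Request:
apply_moves(commands=[[[0,0,0,0,0,0,20],[0,0,0,0,0,0,5],[0,0,0,0,0,0,5],[0,0,0,0,0,0,5]]], squeeze=40)

```text
t: 3.02
position: [0.4819, 0.0289, 0.067]
tcp_rot: [[-0.007, 1.0, 0.001], [1.0, 0.007, 0.001], [0.001, 0.001, -1.0]]
ft_force: [-1.2, 0.7, 6.5]
width: 0.0148
finger_force: 39.6
```

Request:
apply_moves(commands=[[[0,0,0,0,0,-10,5],[0,0,0,0,0,-20,5],[0,0,0,0,0,-30,5],[0,0,0,0,0,-40,5],[0,0,0,0,0,-40,5],[0,0,0,0,0,0,5]]])

```text
t: 3.78
position: [0.483, 0.0286, 0.2093]
tcp_rot: [[-0.007, 1.0, 0.006], [1.0, 0.006, 0.002], [0.002, 0.006, -1.0]]
ft_force: [0.6, -0.7, -0.1]
width: 0.0151
finger_force: 39.4
```

```bash
python3 -c "
from h import *
todo((.607,-.3005,.20)); im,K,W=snap('wrist','w2.png')
cv2.imwrite('pics/w2c.png',cv2.resize(im[180:430,190:440],None,fx=2.4,fy=2.4))"
```

```text
t 3.775 pos [0.483  0.0286 0.2093] shift(tool mm) [-329.9  121.8    9.4] rot deg [ 0.34 -0.12  0.37] w 0.0151 F [ 0.6 -0.7 -0.1]
```

View pics/w2c.png

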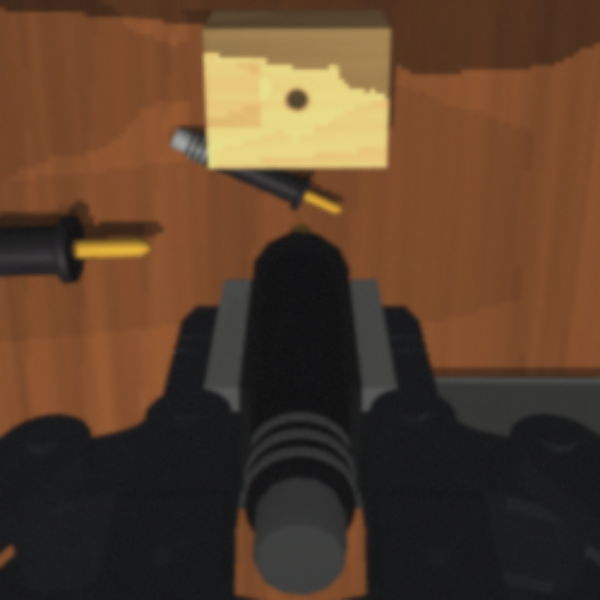

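The probe is in the grip, upright, with its tip just showing at crop (302,230). The rack hole is at crop (297,99), which is full-frame pixel (314,221).

```bash
python3 -c "
from h import *
im,K,W=load('w2.png'); g=cv2.cvtColor(im,cv2.COLOR_BGR2GRAY)
w=g[214:229,306:322].astype(float); w=np.clip(120-w,0,None); yy,xx=np.mgrid[214:229,306:322]
c=((w*xx).sum()/w.sum(),(w*yy).sum()/w.sum()); print(c,onz(K,W,c,.04))
for i in range(3): s=read_state(); print(s['position'])
"
```

```text
(np.float64(313.3151515151515), np.float64(221.0442424242424)) [0.48195509 0.02443471 0.04      ]
[0.48156463 0.02866455 0.20748591]
[0.48156463 0.02866455 0.20748591]
[0.48156463 0.02866455 0.20748591]
```

Request:
apply_moves(commands=[[[0,0,0,-55,20,0,5],[0,0,0,-55,20,0,5],[0,0,0,-55,20,0,5],[0,0,0,-50,20,0,5],[0,0,0,-30,20,0,5],[0,0,0,0,12,0,5],[0,0,0,0,0,0,5],[0,0,0,0,0,0,5]]])

```text
t: 4.82
position: [0.5943, -0.2139, 0.2055]
tcp_rot: [[-0.008, 1.0, -0.002], [1.0, 0.008, 0.001], [0.001, -0.002, -1.0]]
ft_force: [0.1, 0.6, 0.0]
width: 0.015
finger_force: 39.4
```

```bash
python3 -c "
from h import *
todo((.607,-.3005,.20)); im,K,W=snap('wrist','w3.png')
print([proj(K,W,np.array([.607,y,.055])) for y in(-.3005,-.2655)])"
```

```text
t 4.825 pos [ 0.5943 -0.2139  0.2055] shift(tool mm) [-86.8  12.    5.4] rot deg [-0.1  -0.08  0.49] w 0.015 F [0.1 0.6 0. ]
[array([328.51004991, 310.77326099]), array([329.30882582, 276.91725526])]
```

View pics/w3.png

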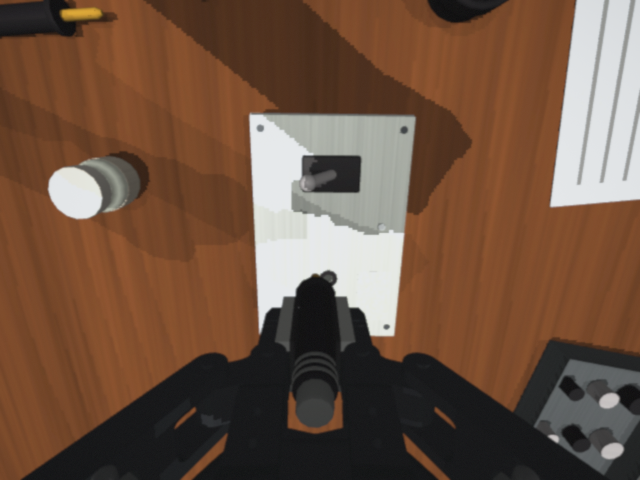

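Inner terminal is at (329,277), as predicted. The outer one is hidden behind the probe, so I move over it.

Request:
apply_moves(commands=[[[0,0,0.5,-40,6,0,5],[0,0,0,-42,6,0,5],[0,0,0,0,0,0,5],[0,0,0,0,0,0,5],[0,0,0,0,0,0,5]]])

```text
t: 5.5
position: [0.6075, -0.2954, 0.2062]
tcp_rot: [[-0.0, 1.0, -0.0], [1.0, 0.0, 0.002], [0.002, -0.0, -1.0]]
ft_force: [-0.3, -0.8, -1.2]
width: 0.0149
finger_force: 39.4
```

```bash
python3 - <<'E'
from h import *
P=[]
for i in range(3):
    s=read_state(); P.append(s["position"]); im,K,W=snap('wrist','w4_%d.png'%i); g=cv2.cvtColor(im,cv2.COLOR_BGR2GRAY)
    for y in(-.3005,-.2655):
        p=proj(K,W,np.array([.607,y,.055])).round().astype(int); r=9
        w=g[p[1]-r:p[1]+r,p[0]-r:p[0]+r].astype(float); w=np.where(w<90,1.,0); yy,xx=np.mgrid[p[1]-r:p[1]+r,p[0]-r:p[0]+r]
        c=((w*xx).sum()/w.sum(),(w*yy).sum()/w.sum()); print(p,w.sum(),np.round(c,1),onz(K,W,c,.055).round(4))
    cv2.imwrite('pics/w4c.png',cv2.resize(im[120:360,190:440],None,fx=2.4,fy=2.4))
print(np.round(P,4)); todo((.607,-.296,.2))
E
```

```text
[315 228] 203.0 [313.4 229.1] [ 0.6056 -0.3018  0.055 ]
[315 188] 242.0 [313.7 189. ] [ 0.6059 -0.2667  0.055 ]
[315 227] 197.0 [313.4 228.4] [ 0.6056 -0.3014  0.055 ]
[315 187] 232.0 [313.7 188.4] [ 0.6059 -0.2665  0.055 ]
[315 227] 201.0 [313.4 228.2] [ 0.6056 -0.3016  0.055 ]
[315 187] 235.0 [313.8 188.3] [ 0.606  -0.2666  0.055 ]
[[ 0.6075 -0.2954  0.2062]
 [ 0.6075 -0.2956  0.2063]
 [ 0.6075 -0.2959  0.2063]]
t 5.65 pos [ 0.6074 -0.2962  0.2063] shift(tool mm) [ 0.2 -0.4  6.3] rot deg [ 0.01 -0.04 -0.02] w 0.0147 F [ 0.7  0.3 -0.4]
```

View pics/w4c.png

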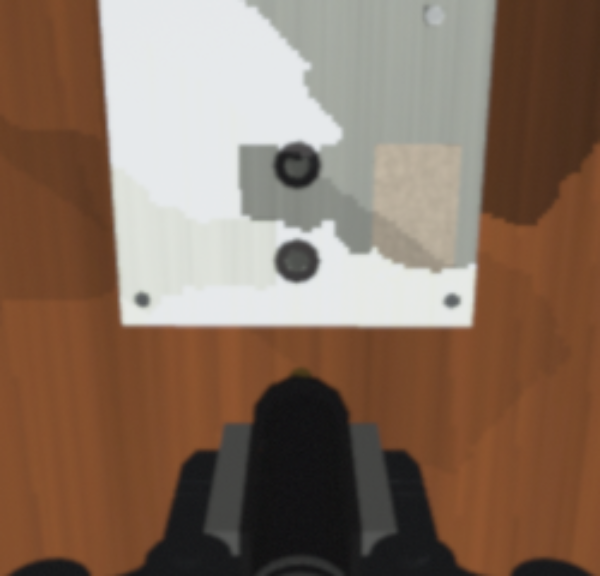

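Both rings are clear, outer at (313,228), 35.0 mm from the inner one, which matches the sizes given. The probe's axis is at about column 315. I go down to just above the hole and compare tip and hole there.

Request:
apply_moves(commands=[[[0,0,0,-1,-1.4,30,5],[0,0,0,0,0,30,5],[0,0,0,0,0,18,5],[0,0,0,0,0,5,5],[0,0,0,0,0,0,5],[0,0,0,0,0,0,5]]])

```text
t: 6.4
position: [0.6064, -0.299, 0.1245]
tcp_rot: [[0.002, 1.0, 0.002], [1.0, -0.002, -0.001], [-0.001, 0.002, -1.0]]
ft_force: [0.7, -0.5, -0.0]
width: 0.0148
finger_force: 39.4
```

```bash
python3 - <<'E'
from h import *
todo((.6056,-.2972,.122))
im,K,W=snap('wrist','w5.png')
s=read_state(); R=np.array(s["tcp_rot"]); T=np.array(s["position"])
print("tip pred",proj(K,W,T+R@[-.0045,0,.051]),"hole pred",proj(K,W,np.array([.6056,-.3016,.055])))
cv2.imwrite('pics/w5c.png',cv2.resize(im[180:300,250:380],None,fx=5,fy=5,interpolation=cv2.INTER_CUBIC))
E
```

```text
t 6.4 pos [ 0.6064 -0.299   0.1245] shift(tool mm) [ 1.8 -0.8  2.5] rot deg [ 0.11  0.05 -0.12] w 0.0148 F [ 0.7 -0.5 -0. ]
tip pred [315.57075361 274.60545288] hole pred [314.27263047 260.06732878]
```

View pics/w5c.png

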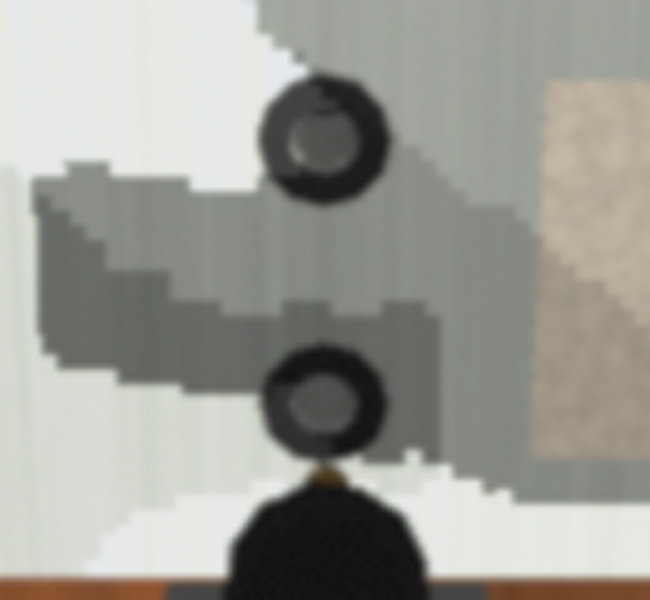

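Hole at (314.7,260.6), tip at (315.4,275.6). Corrections are about +1.8 mm along tool x and -0.5 mm along tool y. I go closer and recheck.

Request:
apply_moves(commands=[[[0,0,0,1.8,-0.5,6,5],[0,0,0,0,0,6,5],[0,0,0,0,0,0,5],[0,0,0,0,0,0,5]]])

```text
t: 6.95
position: [0.6052, -0.2968, 0.1111]
tcp_rot: [[0.002, 1.0, -0.0], [1.0, -0.002, -0.0], [-0.0, -0.0, -1.0]]
ft_force: [-0.7, -0.7, -0.4]
width: 0.0151
finger_force: 39.4
```

```bash
python3 - <<'E'
from h import *
todo((.6056,-.2972,.111))
im,K,W=snap('wrist','w6.png')
s=read_state(); R=np.array(s["tcp_rot"]); T=np.array(s["position"])
print("tip pred",proj(K,W,T+R@[-.0048,0,.051]),"hole pred",proj(K,W,np.array([.6056,-.302,.055])),"+1mm y",proj(K,W,np.array([.6056,-.301,.055])))
cv2.imwrite('pics/w6c.png',cv2.resize(im[220:300,265:365],None,fx=7,fy=7,interpolation=cv2.INTER_CUBIC))
E
```

```text
t 6.95 pos [ 0.6052 -0.2968  0.1111] shift(tool mm) [-0.4  0.4  0.1] rot deg [-0.01  0.   -0.12] w 0.0151 F [-0.7 -0.7 -0.4]
tip pred [315.89436004 275.40103362] hole pred [316.39268902 272.24292279] +1mm y [316.3909858  270.75020372]
```

View pics/w6c.png

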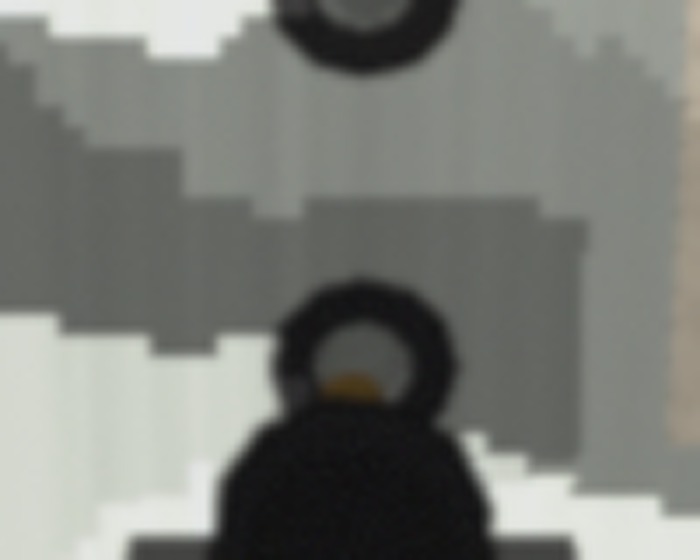

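The tip, at crop (351,389), is about 1 mm left of the hole, whose centre is (364,362). The row offset is explained by the 5 mm of height left. I correct and start inserting.

Request:
apply_moves(commands=[[[0,0,0,0.1,0.9,0,5],[0,0,0,0,0,3,5],[0,0,0,0,0,3,5],[0,0,0,0,0,3,5],[0,0,0,0,0,0,5]]])

```text
t: 7.62
position: [0.6059, -0.2965, 0.1018]
tcp_rot: [[0.002, 1.0, -0.001], [1.0, -0.002, 0.0], [0.0, -0.001, -1.0]]
ft_force: [-0.2, -0.5, -1.3]
width: 0.0148
finger_force: 39.4
```

Request:
apply_moves(commands=[[[0,0,0,0,0,5,5],[0,0,0,0,0,5,5],[0,0,0,0,0,4,5],[0,0,0,0,0,0,5]]])

```text
t: 8.12
position: [0.6059, -0.2965, 0.0877]
tcp_rot: [[0.002, 1.0, -0.001], [1.0, -0.002, 0.0], [0.0, -0.001, -1.0]]
ft_force: [0.4, -0.7, -0.1]
width: 0.0153
finger_force: 39.4
```

Request:
apply_moves(commands=[[[0,0,0,0,0,3,5],[0,0,0,0,0,2,5],[0,0,0,0,0,1.5,5],[0,0,0,0,0,0,5]]])

```text
t: 8.62
position: [0.6062, -0.2967, 0.0821]
tcp_rot: [[0.002, 1.0, 0.0], [1.0, -0.002, 0.0], [0.0, 0.0, -1.0]]
ft_force: [-0.5, 0.6, 2.7]
width: 0.0148
finger_force: 39.7
```

Request:
apply_moves(commands=[[[0,0,0,0,0,1,5],[0,0,0,0,0,0,5]]])

```text
t: 8.88
position: [0.6062, -0.2967, 0.0821]
tcp_rot: [[0.002, 1.0, 0.001], [1.0, -0.002, 0.0], [0.0, 0.001, -1.0]]
ft_force: [-2.5, 2.2, 7.7]
width: 0.0152
finger_force: 40.3
```

Seated: the force builds with no further travel. Release, rise, and look.

Request:
apply_moves(commands=[[[0,0,0,0,0,0,30],[0,0,0,0,0,0,45],[0,0,0,0,0,0,45],[0,0,0,0,0,0,45],[0,0,0,0,0,-30,45],[0,0,0,0,0,-50,45],[0,0,0,0,0,-50,45],[0,0,0,0,0,-20,45]]])

```text
t: 9.88
position: [0.6071, -0.2977, 0.2342]
tcp_rot: [[0.002, 1.0, 0.005], [1.0, -0.002, -0.002], [-0.002, 0.005, -1.0]]
ft_force: [0.8, -0.0, 0.1]
width: 0.0451
finger_force: 0.0
```

```bash
python3 - <<'E'
from h import *
todo((.606,-.1716,.23))
a,K,W=snap('top','top2.png'); b,K2,W2=snap('scene','scene2.png')
# predicted: disc centre, cap top, switch off tip
B=np.array([.6056,-.3016,.055])
S=np.array([.6056-.045*np.sin(.5),-.3016+.13,.061+.045*np.cos(.5)])
print(S)
for k,w in((K,W),(K2,W2)):
  print([proj(k,w,P).round(1) for P in (B,B+[0,0,.082],S)])
c1=cv2.resize(a[180:280,370:500],None,fx=4.5,fy=4.5); c2=cv2.resize(b[140:290,100:260],None,fx=3,fy=3)
h=max(c1.shape[0],c2.shape[0]);o=np.zeros((450,0,3),np.uint8)
c2=cv2.resize(c2,(400,375)); c1=cv2.resize(c1,(400,308))
o=np.zeros((600,800,3),np.uint8); o[:308,:400]=c1; o[:375,400:]=c2; cv2.imwrite('pics/chk.png',o[:380])
E
```

```text
t 9.875 pos [ 0.6071 -0.2977  0.2342] shift(tool mm) [126.1  -1.4   3.9] rot deg [ 0.27  0.12 -0.14] w 0.0451 F [ 0.8 -0.   0.1]
[ 0.58402585 -0.1716      0.10049122]
[array([472.2, 225.9]), array([486.3, 214.4]), array([413.3, 231.5])]
[array([142.8, 205.4]), array([133. , 166.9]), array([205. , 203.3])]
```

View pics/chk.png

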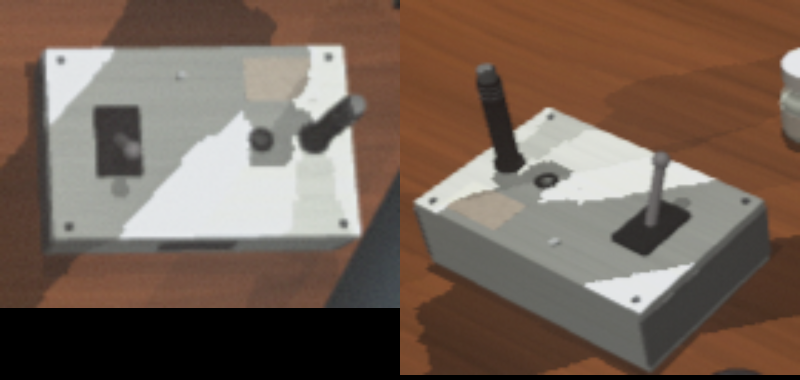

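The probe stands upright in the outer terminal with its disc on the panel, at (315,135) in the left half. The toggle is still off, and its ball at scene pixel (204,203) matches the prediction. Next is the flip, with the fingers shut and pushing towards +x.

Request:
apply_moves(commands=[[[0,0,0,32,-16,0,20],[0,0,0,32,-16,0,0],[0,0,0,32,-16,0,0],[0,0,0,30,-14,0,0],[0,0,0,0,0,45,0],[0,0,0,0,0,45,0],[0,0,0,0,0,40,0],[0,0,0,0,0,12,0]]], squeeze=20)

```text
t: 10.98
position: [0.5413, -0.1694, 0.0847]
tcp_rot: [[0.002, 1.0, -0.008], [1.0, -0.002, 0.001], [0.001, -0.008, -1.0]]
ft_force: [-0.7, -0.0, -0.1]
width: 0.0002
finger_force: 0.0
```

Request:
apply_moves(commands=[[[0,0,0,0,0,0,0],[0,0,0,0,6,0,0],[0,0,0,0,8,0,0],[0,0,0,0,8,0,0],[0,0,0,0,8,0,0],[0,0,0,0,8,0,0],[0,0,0,0,8,0,0],[0,0,0,0,0,0,0]]])

```text
t: 11.98
position: [0.5916, -0.1706, 0.0887]
tcp_rot: [[0.002, 1.0, 0.002], [1.0, -0.002, -0.001], [-0.001, 0.002, -1.0]]
ft_force: [0.1, 0.3, -0.6]
width: 0.0
finger_force: 0.0
```

Request:
apply_moves(commands=[[[0,0,0,0,5,0,0],[0,0,0,0,5,0,0],[0,0,0,0,3,0,0],[0,0,0,0,0,0,0]]])

```text
t: 12.48
position: [0.6036, -0.1705, 0.0886]
tcp_rot: [[0.002, 1.0, -0.0], [1.0, -0.002, 0.0], [0.0, -0.0, -1.0]]
ft_force: [-0.8, 0.5, -1.3]
width: 0.0001
finger_force: 0.5
```

Request:
apply_moves(commands=[[[0,0,0,0,3,0,0],[0,0,0,0,3,0,0],[0,0,0,0,0,0,0]]])

```text
t: 12.85
position: [0.6091, -0.1706, 0.0886]
tcp_rot: [[0.002, 1.0, -0.001], [1.0, -0.002, 0.0], [0.0, -0.001, -1.0]]
ft_force: [-2.2, 0.5, -0.2]
width: -0.0
finger_force: 1.3
```

```bash
python3 - <<'E'
from h import *
todo((.606,-.1716,.09))
b,K2,W2=snap('scene','scene3.png')
P=np.array([.6056+.045*np.sin(.5),-.1716,.061+.045*np.cos(.5)])
print(proj(K2,W2,P))
cv2.imwrite('pics/chk3.png',cv2.resize(b[130:290,100:260],None,fx=3.5,fy=3.5))
E
```

```text
t 12.85 pos [ 0.6091 -0.1706  0.0886] shift(tool mm) [-1.  -3.1 -1.4] rot deg [-0.05 -0.01 -0.12] w -0.0 F [-2.2  0.5 -0.2]
[187.43249218 217.56888366]
```

View pics/chk3.png

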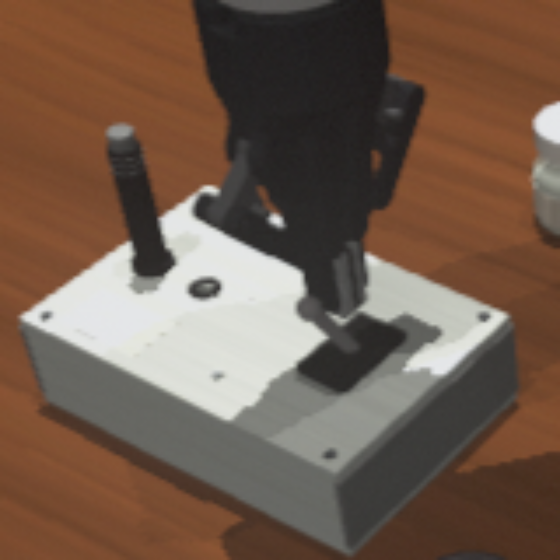

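The probe is still standing, and the ball is at (189,218) against (187.4,217.6) for fully on. A little more push will bring it to the stop.

Request:
apply_moves(commands=[[[0,0,0,0,2,0,0],[0,0,0,0,2,0,0],[0,0,0,0,0,0,0]]])

```text
t: 13.28
position: [0.6096, -0.1707, 0.0883]
tcp_rot: [[0.003, 1.0, -0.008], [1.0, -0.003, 0.002], [0.002, -0.008, -1.0]]
ft_force: [-10.6, 0.7, 4.8]
width: 0.0002
finger_force: 5.8
```

At the stop: the force is 10.6 N with no further travel. Back off and rise.

Request:
apply_moves(commands=[[[0,0,0,0,-10,0,0],[0,0,0,0,-30,0,0],[0,0,0,0,0,-40,0],[0,0,0,0,0,-50,0],[0,0,0,40,-30,-40,0],[0,0,0,40,-30,0,0],[0,0,0,0,0,0,0],[0,0,0,0,0,0,0]]])

```text
t: 14.28
position: [0.5155, -0.0917, 0.2186]
tcp_rot: [[0.002, 1.0, 0.003], [1.0, -0.002, -0.0], [-0.0, 0.003, -1.0]]
ft_force: [-0.8, -1.4, -0.0]
width: 0.0003
finger_force: 0.0
```

```bash
python3 - <<'E'
from h import *
b,K,W=snap('scene','scene4.png'); a,K1,W1=snap('top','top4.png')
hsv=cv2.cvtColor(b,cv2.COLOR_BGR2HSV)
o=np.zeros((350,700,3),np.uint8); o[:,:350]=cv2.resize(b[140:240,120:220],(350,350),interpolation=cv2.INTER_CUBIC); o[:,350:]=cv2.resize(a[170:290,380:500],(350,350),interpolation=cv2.INTER_CUBIC)
cv2.imwrite('pics/fin.png',o)
for th in(.35,.5):
  P=np.array([.6056+.045*np.sin(th),-.1716,.061+.045*np.cos(th)])
  print(th,(proj(K,W,P)-[120,140])*3.5,(proj(K1,W1,P)-[380,170])*350/120+[350,0])
E
```

```text
0.35 [244.16991175 259.49166429] [444.70338428 124.56382383]
0.5 [236.01372263 271.49109282] [443.36042149 116.95440591]
```

View pics/fin.png

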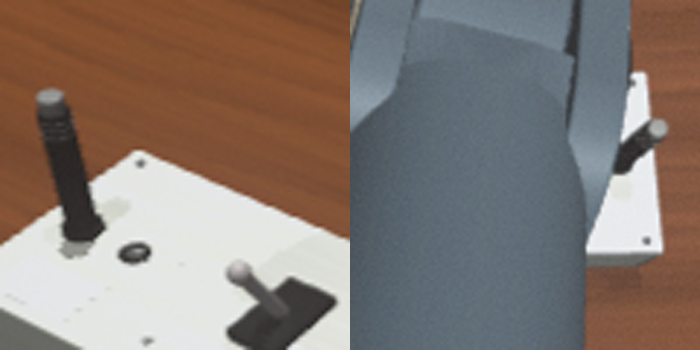

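The ball is at (238,271) against (236,271) for fully on, and the probe stands upright in the outer terminal. Handing in.

```bash
python3 -c "
from station import close_job; print(close_job())"
```

```text
the job is handed in; nothing more can be done
None
```

The probe is standing fully home in the controller's outer terminal with the toggle fully on, and I handed the job in at about 14 s; it returned no verdict. I never touched the lens, cap or jar. The taller look-alike probe standing on the bench was lying flat by 1.7 s; I don't think the arm hit it.

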